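Rock a tight stop block out of a drilling jig and hold it clear

TASK

The beech stop block is stuck tight in the drilling jig's socket, and the jig only rests on its bench pins, so a straight pull would bring the jig up too. Grip the block and rock it side to side across its thickness, about five degrees each way and at least two full times, easing it up little by little as you rock so that the jig stays down on the bench. Finish still holding it: upright and still, straight over its socket with its foot some 30 mm clear of the socket, leaving the other things on the bench alone.

Things in the scene. Friction and masses are not known exactly. Their poses are not given: they have to be found in the camera images.
- stop_mid (a point): Centre (half-way up) of the loose beech stop block: upright, 50 mm (its x) by 26 mm thick (its y) by 95 mm tall (z up), about 90 g. Its top 7 mm is narrowed to 40 x 18 mm. Seated, its lowest 30 mm are in the socket and 65 mm stand out. Take it across the 26 mm thickness from above with a firm grip (60 N or more).
- stop_foot (a point): Middle of the block's underside, 47.5 mm below its centre. The lowest 8 mm is a narrower foot, 12 mm thick in y.
- socket (a point): Middle of the socket's mouth, on the flat top of the jig's socket block, 42 mm above the bench. Axes of the jig: z up, y across the block's thickness, the direction of the rocking (rocking turns the block about this x). The recess is 53 mm (x) by 60 mm (y), 30 mm deep. Socket block 110 mm (x) by 116 mm (y); only the stop block stands higher than its top.
- pinch (a point): 10 mm below the mouth, midway between two steel bars parallel to x that pinch the block's broad faces. Each is sprung along y: 26 N as seated, 5.2 N/mm, 5 mm of give either way. They let go of the broad faces once the block has risen about 13 mm. Rock the block about this line, not about a point high up.
- base (a point): Middle of the jig's underside: plywood base 170 mm (x) by 240 mm (y), 12 mm thick, on the bench. The jig weighs 17 N; a straight pull on the block needs 25 to 36 N, so lifts the jig. While the block turns about the pinch line one face slides up, the other down, and their friction cancels: it then rises freely if lifted, each swing, by less than 13 mm times the swing's angle in rad.
- plumb (a point): A mark in the air 300 mm straight above socket, fixed to the jig; only for measuring the block's lean.
- jig (a joint): Height in m by which the jig is lifted off the bench on its pins; 0 = down. It falls back by its own weight.
- square: Bystander: try square lying flat, dark wooden stock 110 x 28 x 16 mm with a steel blade 150 mm long; origin under the middle of the stock, blade toward its +y.
- sander: Bystander: cork sanding block 110 x 62 x 30 mm; origin under its centre.
- glue: Bystander: upright bottle, 56 mm in diameter, 150 mm tall; origin under its centre.
There are look-alikes about, which are no part of the job. There is more than one size of the part that bears stop_mid; the job needs the middle-sized.

How it is judged:
By the outcome, as a careful person would: the job done as asked, in the order asked, and still so for the second after the job is handed in, while the arm keeps its last pose, push and grip.
It also fails if it takes over 51 s, if anything falls off the work surface, if the arm or the gripper's body presses on something with over 40 N, if the wrist force passes 120 N, or if a joint passes its speed limit or range.

ROBOT

A 6-joint arm with a two-finger parallel gripper is mounted at the origin on the work surface. World frame = base frame: x ahead of the robot, y to its left, z up, the work surface at z = 0. Lengths are in mm, angles in rad, forces in N, time in s.
With the tool pointing down it reaches from about 275 to 750 mm from the base axis. Payload 10.2 kg.
Tool frame: the origin (TCP) lies midway between the tips of the shut fingers; the grasp point (between the pads) lies 19 mm behind it; z points along the fingers, y is the line along which they close (so a half turn about z gives the same grasp; the last joint's range is limited). The gripper opens to 85 mm and grips with 20 to 120 N. Pads are 22 mm wide; open, the fingers measure 114 mm over their backs; the gripper's body (76 mm by 85 mm) begins 54 mm behind the grasp point. The pads swing forward as they close: fully open they stand 13 mm farther back than shut.
Start: joints at [-1.571, 0.313, 1.498, -0, 1.331, -0.223], TCP at [115.991, -512.032, 231.294] pointing down, gripper open.
Joint ranges: [-2.94, 2.94], [-0.97, 2.17], [0.19, 2.56], [-1.23, 4.37], [0.02, 3.11], [-2.88, 2.88]. Speed limits (rad/s): [2.39, 2.39, 3.01, 3.14, 3.14, 3.14].

INTERFACE

Orientations are given as a unit quaternion [w, x, y, z].
In Python, from rig import ctrl gives the robot as it stands.
- The arm moves only by the tool send_rows, never from a script. Its argument "targets" is a list of rows, each an object with "offset": the shift along the world's x, y, z in cm, a list of three; "spin": the turn about the world's z in rad. A call has 1 to 8 rows; each row is the pose to reach, as a shift and turn from the pose commanded when the call began; what a row does not reach only later rows make up. A row lasts 1/12 s, in which the tool goes at most 41.7 mm and 7.16 degrees, less where a joint would pass 70% of its speed; a pose out of reach is approached as far as the arm can. A call with a gripper value outside its range is refused whole. "grip" is the opening, from 0 (shut) to 1 (fully open), set as the call begins (left out, the last holds). The fingers move at their own pace and stop on an object; "squeeze" is the grip in N (left out, the last holds). Time passes only in rows, so rows that repeat a pose let the fingers close. It gives the time, the measured TCP pose, the force, the opening and the grip force at its end, in the units of the state.
- ctrl.sense(): the state, without advancing time (a new reading comes with each control period).
- ctrl.capture(name): name is "scene" or "top"; returns (picture, depth): 384x512x3 uint8, red, green, blue; 384x512 float32, mm along the optical axis (not along the pixel's ray), 0 where there is no reading.
- ctrl.calibration(name): a dict with "fx", "fy", "cx", "cy" (pixels), "view" (4x4, takes a point from world to camera coordinates). Camera axes: x right, y down, z forward; pixel columns grow to the right and rows downward; lengths in mm; the calibration is good to about 2 mm. A picture is of the moment at which its call begins. calibration takes no time and is no camera call.
- ctrl.finish_job(): hands the job in; it is judged then, once.
Trained networks look in the newest picture that a camera, given by its name, has taken for a name from the list of things; names that differ only in an ending like _2 or _b are one class to them, and where a whole thing is asked for, a point or a joint stands for the part that bears it (a point fixed in the world has none). Each returns a list of dicts, best first, with "conf" (0 to 1); they miss things now and then, are a little off and sometimes report something else, mostly with a low value. They report only what shows in the picture. A call takes as long as a camera call. They do not tell look-alikes from the thing itself.
- ctrl.search_frame(camera, query): "box" ([left, top, right, bottom] in pixels, round what is visible of it).
- ctrl.place_of(camera, query): "uv" ([column, row] in pixels: a listed point, or the origin of a listed thing).
The state is a dict: "time_s": time; "joints": joint angles; "dq": joint speeds; "tau": joint torques, N m; "eef_pos": TCP position; "ee_rot": TCP orientation; "force": force on the tool from outside, world axes, zero at the start; "wrist_torque": the same for the moment, N m; "grip_width": opening from 0.0 (shut) to 1.0 (fully open); "grip_force": force on a finger pad.
Only numpy, scipy, OpenCV 4.12 (cv2) and the standard library are available. Lean on these libraries where they do the work, as an engineer would, in place of code of your own. Each camera call takes 0.05 s, during which the arm holds its last target. There are 200 camera calls.

## Working session

There is one attempt and no reset: what is moved stays moved. The work goes in short steps, Python scripts to look and compute and a tool call to move; the robot and the scene stay as the last step left them, time stands still between calls to the robot, and variables do not carry over. Pictures are saved under pics/ and viewed, at most 10 in all, crops included, and the job is handed in when it is done.

Besides the shell and the picture viewer there is one more tool, called after "Request:" as a command line: name --argument value ..., lists and objects as JSON in quotes. send_rows: Moves the arm, as the interface text tells. Its arguments: {"type":"object","properties":{"targets":{"type":"array"},"grip":{"type":"number"},"squeeze":{"type":"number"}},"required":["targets"]}

```bash
mkdir -p pics; ls
cat > h.py <<'E'
import numpy as np, cv2
from rig import ctrl
def pt(cam,uv,z):  # ray hit with plane z
    c=ctrl.calibration(cam); V=np.array(c["view"]); R=V[:3,:3]; o=-R.T@V[:3,3]
    d=R.T@np.array([(uv[0]-c["cx"])/c["fx"],(uv[1]-c["cy"])/c["fy"],1]); return o+d*(z-o[2])/d[2]
def cloud(cam,dep):
    c=ctrl.calibration(cam); V=np.array(c["view"]); v,u=np.indices(dep.shape)
    P=np.stack([(u-c["cx"])/c["fx"]*dep,(v-c["cy"])/c["fy"]*dep,dep],-1)-V[:3,3]
    return P@V[:3,:3]
E
python3 - <<'E'
from h import *
print(ctrl.sense())
ims=[]
for cam in("scene","top"):
    im,dep=ctrl.capture(cam); np.save(cam+".npy",dep); cv2.imwrite(f"pics/{cam}0.png",im[:,:,::-1])
    for q in("stop_mid","socket","base","square","sander","glue"):
        print(cam,q,[(np.round(r["uv"],1).tolist(),round(r["conf"],2)) for r in ctrl.place_of(cam,q)])
E
```

```text
pics
{'time_s': 0.0, 'joints': array([-1.57138582e+00,  3.13468634e-01,  1.49843887e+00, -1.07903444e-06,
        1.33098030e+00, -2.23375956e-01]), 'dq': array([-1.80195139e-03,  2.56771058e-04,  9.51456995e-04,  1.31744820e-03,
        1.72794865e-05, -3.20573394e-04]), 'tau': array([-1.74884726e-04, -4.12268651e+01, -2.59742117e+01, -1.91188278e-04,
        4.19568649e-03,  1.88821690e-05]), 'eef_pos': array([ 115.9980701 , -511.76618669,  230.72486302]), 'ee_rot': array([-6.43576061e-04,  9.93801964e-01,  1.11163109e-01,  7.18448759e-05]), 'force': array([-0.06297671,  0.13048181,  0.22311861]), 'wrist_torque': array([-0.015739  ,  0.02013312, -0.00616193]), 'grip_force': 0.0, 'grip_width': 0.9982282078061805}
scene stop_mid [([304.7, 221.5], 0.95), ([249.5, 247.4], 0.85), ([202.0, 221.1], 0.79)]
scene socket [([248.6, 252.5], 0.72)]
scene base [([249.8, 265.3], 0.96)]
scene square [([363.6, 329.0], 0.59), ([216.9, 195.1], 0.38)]
scene sander []
scene glue [([153.0, 219.0], 0.92)]
top stop_mid [([251.5, 187.1], 0.63), ([249.1, 249.3], 0.59), ([316.1, 181.1], 0.59)]
top socket [([245.7, 187.7], 0.86)]
top base [([248.1, 188.1], 0.64), ([356.0, 222.1], 0.38)]
top square [([155.1, 219.1], 0.77)]
top sander [([357.1, 220.6], 0.74)]
top glue [([249.7, 194.8], 0.7), ([350.0, 153.4], 0.56)]
```

View pics/scene0.png

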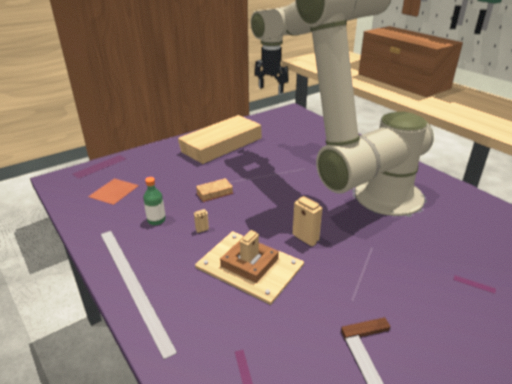

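View pics/top0.png

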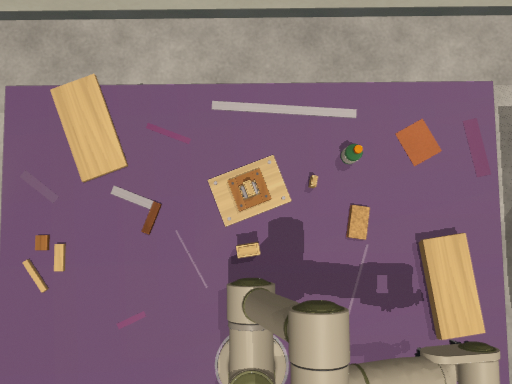

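The scene view shows the jig at (250,265) with a block standing in it. The candidates are the large loose block at (307,220), the small one at (202,221), and the middle-sized one in the socket at (249,247). I choose the one in the socket (top view (250,187)). Next I measure the pose and check it in a close crop.

Run:
```python
from h import *
im=cv2.imread("pics/top0.png"); dep=np.load("top.npy"); P=cloud("top",dep)
win=np.zeros(dep.shape,bool); win[150:232,200:300]=1
z=P[...,2]
print("bench z",np.median(z[230:245,200:230]))
for lo,hi in((8,22),(34,50),(95,125)):
    m=win&(z>lo)&(z<hi); 
    n,l,s,c=cv2.connectedComponentsWithStats(m.astype(np.uint8)); k=1+np.argmax(s[1:,4])
    q=P[l==k]; r=cv2.minAreaRect(q[:,:2].astype(np.float32)); print(lo,hi,len(q),np.median(q[:,2]),r)
S=np.load("scene.npy"); Q=cloud("scene",S); w=np.zeros(S.shape,bool); w[220:300,190:310]=1
for lo,hi in((8,16),(38,46),(98,115)):
    m=w&(Q[...,2]>lo)&(Q[...,2]<hi); n,l,s,c=cv2.connectedComponentsWithStats(m.astype(np.uint8)); k=1+np.argmax(s[1:,4])
    q=Q[l==k]; print("scene",lo,len(q),np.median(q[:,2]),cv2.minAreaRect(q[:,:2].astype(np.float32)))
for uv,z in(((245.7,187.7),42),((251.5,187.1),60),((248.1,188.1),0)): print(pt("top",uv,z))
for uv,z in(((249.5,247.4),60),((248.6,252.5),42),((249.8,265.3),0)): print("s",pt("scene",uv,z))
a=cv2.resize(im[150:232,200:300],None,fx=5,fy=5,interpolation=2)
b=cv2.resize(cv2.imread("pics/scene0.png")[220:300,190:310],None,fx=5,fy=5,interpolation=2)[:,:290*2]
b=cv2.resize(b,None,fx=.5,fy=.5); a=cv2.resize(a,(500,410)); o=np.zeros((410,790,3),np.uint8); o[:,:500]=a; o[:b.shape[0],500:500+b.shape[1]]=b
cv2.imwrite("pics/crop.png",o)
```

```text
bench z -0.02998979782097627
8 22 2131 12.683878010156958 ((582.5064697265625, -1.2295379638671875), (172.55386352539062, 245.48583984375), 21.528059005737305)
34 50 917 41.79324639392616 ((581.9156494140625, 0.7009429931640625), (110.50345611572266, 116.04437255859375), 20.936559677124023)
95 125 124 105.21210573273716 ((581.587890625, 0.7116165161132812), (49.93489456176758, 25.66822052001953), 20.195194244384766)
scene 8 2133 10.327747102472454 ((580.3865966796875, 5.578704833984375), (172.83335876464844, 242.2047119140625), 21.288585662841797)
scene 38 766 40.23754999847693 ((579.6868286132812, 5.62127685546875), (112.89473724365234, 118.25811767578125), 20.2416934967041)
scene 98 114 104.11067414984647 ((580.2938842773438, 7.196592330932617), (49.1463623046875, 23.283872604370117), 15.853591918945312)
[586.83538953  10.84370847  42.        ]
[586.99752572  -8.38450324  60.        ]
[589.18349802   3.10660041   0.        ]
s [5.75039989e+02 2.95396147e-01 6.00000000e+01]
s [576.95230924  -1.48211181  42.        ]
s [ 5.77131898e+02  3.57051642e+00 -1.13686838e-13]
```

View pics/crop.png

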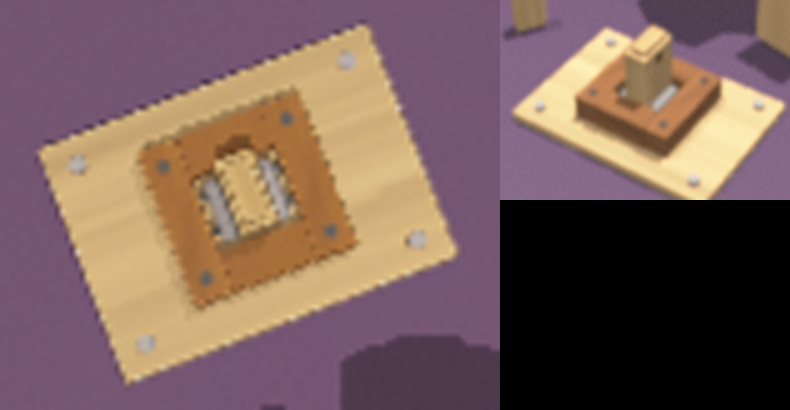

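The crop confirms a block 49.9 x 25.7 mm with its top at about 106 mm, in the socket at (581.5, 1.5) and yawed about 21°. The moves can't tilt the tool. So I'll close the fingers along the block's x, where the pads act as a hinge for rotation about x, and rock it by moving sideways along jig y.

Request:
send_rows --targets '[{"offset": [46.5,51.3,0],"spin": 1.718},{"offset": [46.5,51.3,0],"spin": 1.718},{"offset": [46.5,51.3,0],"spin": 1.718},{"offset": [46.5,51.3,0],"spin": 1.718},{"offset": [46.5,51.3,0],"spin": 1.718},{"offset": [46.5,51.3,0],"spin": 1.718},{"offset": [46.5,51.3,0],"spin": 1.718},{"offset": [46.5,51.3,0],"spin": 1.718}]' --grip 1

```text
time_s: 1.37
eef_pos: [340.8, -263.3, 231.6]
ee_rot: [0.0, 0.817, 0.576, 0.0]
force: [1.1, 0.0, -0.1]
grip_width: 0.998
grip_force: 0.0
```

Request:
send_rows --targets '[{"offset": [24.1,26.4,0],"spin": 0.718},{"offset": [24.1,26.4,0],"spin": 0.718},{"offset": [24.1,26.4,0],"spin": 0.718},{"offset": [24.1,26.4,0],"spin": 0.718},{"offset": [24.1,26.4,0],"spin": 0.718},{"offset": [24.1,26.4,0],"spin": 0.718},{"offset": [24.1,26.4,0],"spin": 0.718},{"offset": [24.1,26.4,0],"spin": 0.718}]'

```text
time_s: 2.03
eef_pos: [565.7, -16.9, 231.4]
ee_rot: [0.0, 0.565, 0.825, -0.0]
force: [0.7, -0.1, 0.6]
grip_width: 1.001
grip_force: 0.0
```

Request:
send_rows --targets '[{"offset": [0,0,0],"spin": 0},{"offset": [0,0,0],"spin": 0}]'

```text
time_s: 2.2
eef_pos: [565.1, -17.4, 230.6]
ee_rot: [-0.0, 0.564, 0.826, -0.0]
force: [-0.5, -1.1, 0.2]
grip_width: 0.997
grip_force: 0.0
```

Run:
```python
from h import *
s=ctrl.sense(); p=s["eef_pos"]; q=s["ee_rot"]; print(s["time_s"],p,np.degrees(2*np.arctan2(q[2],q[1])),s["joints"],s["force"])
im,dep=ctrl.capture("scene"); cv2.imwrite("pics/s1.png",cv2.resize(im[120:310,150:350],None,fx=3,fy=3)[:,:,::-1])
```

```text
2.2 [565.06504297 -17.43295864 230.62885847] 111.37190744394118 [-2.37973883e-01  4.03268434e-01  1.37243035e+00 -1.46232597e-04
  1.36681676e+00 -6.10954347e-01] [-0.47743081 -1.1071546   0.21948311]
```

View pics/s1.png

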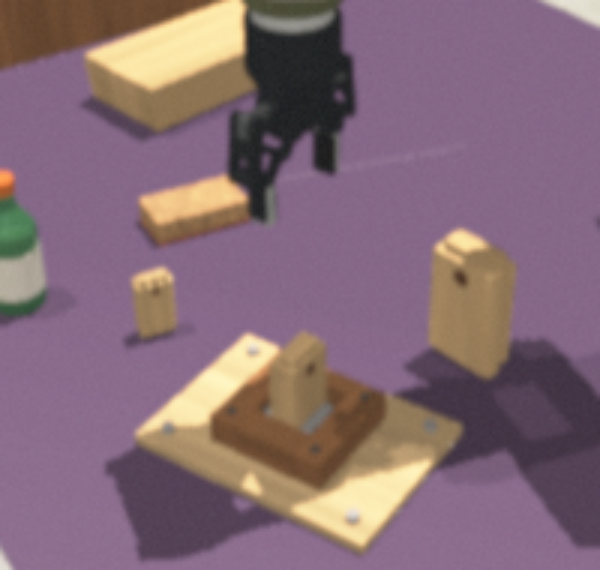

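The picture shows the open gripper above and behind the jig, with the block upright in its socket at crop (300,385). The fingers close along the block's x. I'll centre the tool and go down.

Request:
send_rows --targets '[{"offset": [1.6,1.9,0],"spin": 0},{"offset": [1.6,1.9,0],"spin": 0},{"offset": [1.6,1.9,-4],"spin": 0},{"offset": [1.6,1.9,-8],"spin": 0},{"offset": [1.6,1.9,-11],"spin": 0},{"offset": [1.6,1.9,-14],"spin": 0},{"offset": [1.6,1.9,-16],"spin": 0},{"offset": [1.6,1.9,-16.5],"spin": 0}]'

```text
time_s: 2.92
eef_pos: [578.3, -1.0, 63.3]
ee_rot: [-0.003, 0.566, 0.825, -0.001]
force: [-0.5, 0.8, -0.6]
grip_width: 0.995
grip_force: 0.0
```

Request:
send_rows --targets '[{"offset": [0,0,0],"spin": 0},{"offset": [0,0,0],"spin": 0}]'

```text
time_s: 3.08
eef_pos: [581.0, -0.7, 67.7]
ee_rot: [0.001, 0.565, 0.825, 0.0]
force: [0.5, 0.7, 0.2]
grip_width: 1.001
grip_force: 0.0
```

Run:
```python
from h import *
s=ctrl.sense(); print(s["time_s"],s["eef_pos"],s["force"],s["wrist_torque"])
a,_=ctrl.capture("scene"); b,_=ctrl.capture("top")
o=np.hstack([cv2.resize(a[180:300,190:310],(399,399)),cv2.resize(b[140:240,200:300],(399,399))])
cv2.imwrite("pics/s2.png",o[:,:,::-1])
```

```text
3.0833 [581.00206801  -0.72135069  67.72622291] [0.48431494 0.73546956 0.15670933] [ 0.04677774  0.0375968  -0.00479982]
```

View pics/s2.png

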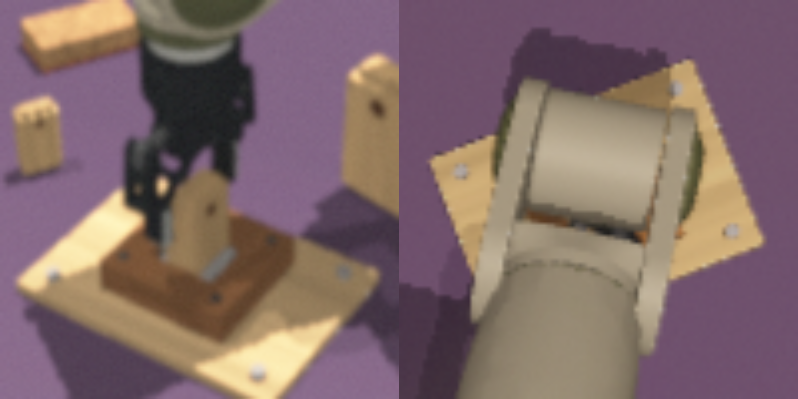

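The scene view shows the fingers either side of the block's narrow faces, clear of the jig top. I close now.

Request:
send_rows --targets '[{"offset": [0,0,0],"spin": 0},{"offset": [0,0,0],"spin": 0},{"offset": [0,0,0],"spin": 0},{"offset": [0,0,0],"spin": 0},{"offset": [0,0,0],"spin": 0},{"offset": [0,0,0],"spin": 0},{"offset": [0,0,0],"spin": 0},{"offset": [0,0,0],"spin": 0}]' --grip 0 --squeeze 40

```text
time_s: 3.85
eef_pos: [580.6, 0.0, 67.1]
ee_rot: [0.0, 0.565, 0.825, -0.0]
force: [-2.4, -0.6, 6.7]
grip_width: 0.574
grip_force: 41.9
```

```bash
cat > st.py <<'E'
import numpy as np
from rig import ctrl
s=ctrl.sense(); a=np.radians(21.2); R=np.array([[np.cos(a),np.sin(a)],[-np.sin(a),np.cos(a)]])
print(s["time_s"],"pos xyz",s["eef_pos"].round(2),"jigframe",(R@(s["eef_pos"][:2]-[581.5,1])).round(2),"F",(R@s["force"][:2]).round(1),s["force"][2].round(1),"M",(R@s["wrist_torque"][:2]).round(2),s["wrist_torque"][2].round(2),"grip",round(s["grip_width"]*85,1),round(s["grip_force"],1))
E
python3 st.py
```

```text
3.85 pos xyz [5.8064e+02 2.0000e-02 6.7100e+01] jigframe [-1.16 -0.61] F [-2.4  0.3] 6.7 M [0.08 0.58] -0.01 grip 48.8 41.9
```

Request:
send_rows --targets '[{"offset": [-0.04,0.09,0],"spin": 0},{"offset": [-0.07,0.19,0],"spin": 0},{"offset": [-0.11,0.28,0],"spin": 0},{"offset": [-0.14,0.37,0],"spin": 0},{"offset": [-0.18,0.47,0],"spin": 0},{"offset": [-0.18,0.47,0],"spin": 0},{"offset": [-0.18,0.47,0],"spin": 0}]'

```text
time_s: 4.43
eef_pos: [579.8, 2.3, 67.3]
ee_rot: [0.002, 0.565, 0.825, -0.001]
force: [0.6, -12.3, 3.3]
grip_width: 0.58
grip_force: 41.7
```

```bash
python3 st.py
python3 - <<'E'
from h import *
a,d=ctrl.capture("scene"); np.save("d1.npy",d); cv2.imwrite("pics/s3.png",cv2.resize(a[190:290,200:300],(600,600),interpolation=2)[:,:,::-1])
E
```

```text
4.4333 pos xyz [579.8    2.32  67.27] jigframe [-1.11  1.84] F [ -3.9 -11.6] 3.3 M [-2.34  1.  ] 0.03 grip 49.3 41.7
```

View pics/s3.png

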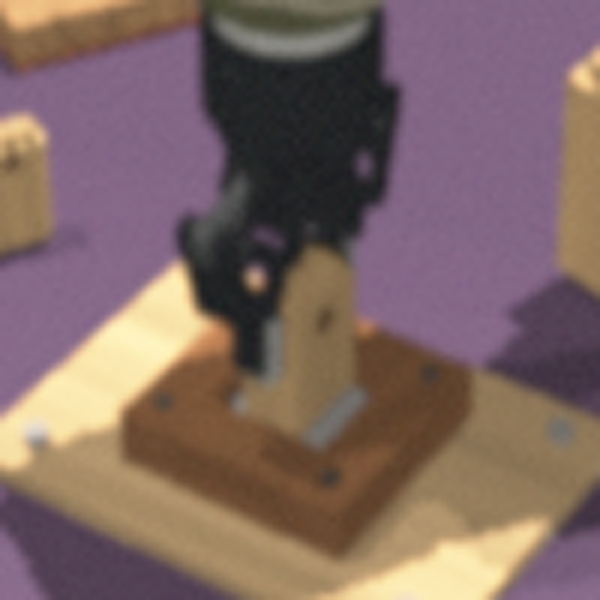

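The block stands between the pads at crop (315,345). The arm is compliant: of the 5 mm commanded, 2.4 mm was reached against 12 N. I'll measure the lean from the depth of the broad face.

```bash
cat >> h.py <<'E'
def lean(d,c=(581.5,1.0),zr=(48,92)):
    a=np.radians(21.2); R=np.array([[np.cos(a),np.sin(a)],[-np.sin(a),np.cos(a)]])
    P=cloud("scene",d); j=(P[...,:2]-c)@R.T
    x,y,z=j[...,0],j[...,1],P[...,2]; out=[]
    m=(abs(x)<17)&(abs(y)<30)&(z>zr[0])&(z<zr[1])
    A=np.c_[z[m]-32,x[m],np.ones(m.sum())]; w=np.ones(m.sum())
    for _ in range(10):
        k=np.linalg.lstsq(A*w[:,None],y[m]*w,rcond=None)[0]; r=y[m]-A@k; w=1/np.sqrt(1+(r/1.5)**2)
    m2=(abs(x)<30)&(abs(y)<25)&(z>38)&(z<46)
    return m.sum(),"lean deg",round(np.degrees(np.arctan(k[0])),2),"face y at pinch",k[2].round(2),"xslope",k[1].round(3),"rms",np.median(abs(r)).round(2)
if __name__=="__main__":
    import sys
    _,d=ctrl.capture("scene"); print(lean(d))
E
python3 -c "
from h import *
print(lean(np.load('scene.npy'))); print(lean(np.load('d1.npy')))
for i in range(3): print(lean(ctrl.capture('scene')[1]))"; python3 st.py
```

```text
(np.int64(96), 'lean deg', np.float64(0.14), 'face y at pinch', np.float64(16.52), 'xslope', np.float64(-0.001), 'rms', np.float64(0.54))
(np.int64(93), 'lean deg', np.float64(0.76), 'face y at pinch', np.float64(17.86), 'xslope', np.float64(-0.006), 'rms', np.float64(0.5))
(np.int64(95), 'lean deg', np.float64(1.04), 'face y at pinch', np.float64(17.87), 'xslope', np.float64(-0.007), 'rms', np.float64(0.58))
(np.int64(90), 'lean deg', np.float64(1.42), 'face y at pinch', np.float64(17.58), 'xslope', np.float64(-0.016), 'rms', np.float64(0.61))
(np.int64(94), 'lean deg', np.float64(1.04), 'face y at pinch', np.float64(17.94), 'xslope', np.float64(-0.018), 'rms', np.float64(0.53))
4.6333 pos xyz [579.78   2.28  67.27] jigframe [-1.14  1.82] F [ -4.5 -12.3] 3.1 M [-2.4   0.97] -0.05 grip 48.7 41.7
```

Request:
send_rows --targets '[{"offset": [-0.05,0.13,0],"spin": 0},{"offset": [-0.1,0.26,0],"spin": 0},{"offset": [-0.15,0.39,0],"spin": 0},{"offset": [-0.2,0.52,0],"spin": 0},{"offset": [-0.25,0.65,0],"spin": 0},{"offset": [-0.25,0.65,0],"spin": 0}]'

```text
time_s: 5.13
eef_pos: [577.6, 8.3, 67.9]
ee_rot: [0.003, 0.565, 0.825, -0.001]
force: [0.1, -16.1, 7.2]
grip_width: 0.579
grip_force: 42.9
```

```bash
python3 st.py; python3 h.py; python3 h.py; python3 -c "
from rig import ctrl
print(ctrl.sense()['ee_rot'])"
```

```text
5.1333 pos xyz [577.58   8.28  67.92] jigframe [-1.02  8.21] F [ -5.7 -15.1] 7.2 M [-2.77  1.44] -0.13 grip 49.2 42.9
(np.int64(80), 'lean deg', np.float64(5.73), 'face y at pinch', np.float64(18.49), 'xslope', np.float64(-0.008), 'rms', np.float64(0.53))
(np.int64(76), 'lean deg', np.float64(6.07), 'face y at pinch', np.float64(17.99), 'xslope', np.float64(-0.008), 'rms', np.float64(0.48))
[ 0.0030868   0.56488798  0.82516078 -0.0013143 ]
```

Lean is now about 5.9° with the lateral force levelling at 15 N, so the hinge works. Next I swing back with a mild upward bias.

Request:
send_rows --targets '[{"offset": [0.12,-0.31,0],"spin": 0},{"offset": [0.24,-0.62,0],"spin": 0},{"offset": [0.36,-0.93,0.05],"spin": 0},{"offset": [0.48,-1.23,0.1],"spin": 0},{"offset": [0.59,-1.53,0.15],"spin": 0},{"offset": [0.71,-1.84,0.2],"spin": 0},{"offset": [0.83,-2.14,0.25],"spin": 0},{"offset": [0.83,-2.14,0.25],"spin": 0}]'

```text
time_s: 5.9
eef_pos: [583.4, -7.8, 68.4]
ee_rot: [-0.003, 0.565, 0.825, 0.001]
force: [-3.9, 12.5, 4.3]
grip_width: 0.581
grip_force: 41.9
```

```bash
cat >> h.py <<'E'
    P=cloud("scene",d); r=np.hypot(P[...,0]-581.5,P[...,1]-1)
    a=np.radians(21.2); j=(P[...,:2]-[581.5,1])@np.array([[np.cos(a),np.sin(a)],[-np.sin(a),np.cos(a)]]).T; z=P[...,2]
    t=(abs(j[...,0])<9)&(abs(j[...,1])<22)&(z>96)&(z<150)
    g=(abs(j[...,0])<45)&(j[...,1]>35)&(j[...,1]<52)&(z>32)&(z<60)
    b=(abs(j[...,0])<75)&(j[...,1]>65)&(j[...,1]<110)&(z<40)
    print("top z sorted",np.sort(z[t])[-12::3].round(1),"jig top z",np.median(z[g]).round(2),g.sum(),"base z",np.median(z[b]).round(2),b.sum())
E
python3 st.py; python3 h.py; python3 h.py
python3 - <<'E'
from h import *
E
```

```text
5.9 pos xyz [583.36  -7.76  68.42] jigframe [-1.43 -8.84] F [ 0.9 13. ] 4.3 M [2.28 0.11] -0.09 grip 49.4 41.9
(np.int64(111), 'lean deg', np.float64(-6.03), 'face y at pinch', np.float64(15.34), 'xslope', np.float64(-0.002), 'rms', np.float64(0.67))
top z sorted [108.1 108.3 110.9 145.8] jig top z 40.31 145 base z 10.3 710
(np.int64(111), 'lean deg', np.float64(-6.53), 'face y at pinch', np.float64(15.72), 'xslope', np.float64(0.002), 'rms', np.float64(0.69))
top z sorted [108.5 109.3 109.6 145.1] jig top z 40.35 159 base z 10.31 713
```

Request:
send_rows --targets '[{"offset": [-0.11,0.28,0.05],"spin": 0},{"offset": [-0.22,0.56,0.1],"spin": 0},{"offset": [-0.33,0.84,0.15],"spin": 0},{"offset": [-0.43,1.12,0.2],"spin": 0},{"offset": [-0.54,1.4,0.25],"spin": 0},{"offset": [-0.65,1.68,0.3],"spin": 0},{"offset": [-0.78,2.0,0.3],"spin": 0},{"offset": [-0.78,2.0,0.3],"spin": 0}]'

```text
time_s: 6.67
eef_pos: [577.4, 7.9, 72.1]
ee_rot: [0.002, 0.565, 0.825, -0.001]
force: [1.3, -12.6, -3.4]
grip_width: 0.579
grip_force: 44.4
```

```bash
python3 st.py; python3 h.py; python3 h.py
```

```text
6.6667 pos xyz [577.44   7.89  72.14] jigframe [-1.29  7.89] F [ -3.4 -12.2] -3.4 M [-2.28  0.6 ] -0.17 grip 49.2 44.4
(np.int64(78), 'lean deg', np.float64(6.19), 'face y at pinch', np.float64(17.71), 'xslope', np.float64(-0.02), 'rms', np.float64(0.44))
top z sorted [110.1 111.3 112.1 145.3] jig top z 40.15 156 base z 10.29 707
(np.int64(75), 'lean deg', np.float64(5.27), 'face y at pinch', np.float64(18.3), 'xslope', np.float64(0.005), 'rms', np.float64(0.55))
top z sorted [109.8 110.6 111.2 113.2] jig top z 40.31 151 base z 10.41 711
```

Request:
send_rows --targets '[{"offset": [0.11,-0.28,0],"spin": 0},{"offset": [0.22,-0.56,0.03],"spin": 0},{"offset": [0.33,-0.84,0.06],"spin": 0},{"offset": [0.43,-1.12,0.1],"spin": 0},{"offset": [0.54,-1.4,0.14],"spin": 0},{"offset": [0.65,-1.68,0.17],"spin": 0},{"offset": [0.75,-1.92,0.2],"spin": 0},{"offset": [0.75,-1.92,0.2],"spin": 0}]'

```text
time_s: 7.43
eef_pos: [583.2, -7.2, 73.6]
ee_rot: [-0.003, 0.565, 0.825, 0.001]
force: [-5.7, 9.9, 2.9]
grip_width: 0.577
grip_force: 44.7
```

```bash
cat > m.py <<'E'
from h import *
import sys
def top(d,L,dz=0):
    P=cloud("scene",d); a=np.radians(21.2); j=(P[...,:2]-[581.5,1])@np.array([[np.cos(a),np.sin(a)],[-np.sin(a),np.cos(a)]]).T; z=P[...,2]
    yc=4.5+72*np.tan(np.radians(L)); t=(abs(j[...,0])<14)&(abs(j[...,1]-yc)<9)&(z>99)&(z<128)
    g=(abs(j[...,0])<45)&(j[...,1]>35)&(j[...,1]<52)&(z>32)&(z<60)
    return "top",np.median(z[t]).round(1),t.sum(),"jig",np.median(z[g]).round(2)
if __name__=="__main__":
    print(top(np.load("scene.npy"),0))
    for i in range(2):
        d=ctrl.capture("scene")[1]; l=lean(d); print(l[2],l[4],top(d,l[2]))
E
python3 st.py; python3 m.py
```

```text
7.4333 pos xyz [583.21  -7.17  73.61] jigframe [-1.36 -8.23] F [-1.7 11.3] 2.9 M [2.2  0.24] -0.12 grip 49.1 44.7
('top', np.float64(104.8), np.int64(59), 'jig', np.float64(40.26))
-4.68 15.48 ('top', np.float64(111.6), np.int64(54), 'jig', np.float64(40.1))
-4.82 15.44 ('top', np.float64(111.6), np.int64(52), 'jig', np.float64(39.98))
```

Request:
send_rows --targets '[{"offset": [-0.12,0.3,0],"spin": 0},{"offset": [-0.23,0.6,0.03],"spin": 0},{"offset": [-0.35,0.9,0.06],"spin": 0},{"offset": [-0.46,1.2,0.09],"spin": 0},{"offset": [-0.58,1.5,0.12],"spin": 0},{"offset": [-0.69,1.8,0.15],"spin": 0},{"offset": [-0.8,2.06,0.18],"spin": 0},{"offset": [-0.8,2.06,0.18],"spin": 0}]'

```text
time_s: 8.2
eef_pos: [577.1, 9.3, 76.4]
ee_rot: [0.002, 0.565, 0.825, -0.001]
force: [0.1, -10.8, 2.3]
grip_width: 0.576
grip_force: 45.3
```

```bash
python3 st.py; python3 m.py
```

```text
8.2 pos xyz [577.12   9.26  76.44] jigframe [-1.1   9.29] F [ -3.8 -10.1] 2.3 M [-2.05  0.88] -0.15 grip 48.9 45.3
('top', np.float64(104.8), np.int64(59), 'jig', np.float64(40.26))
6.96 17.85 ('top', np.float64(113.5), np.int64(39), 'jig', np.float64(40.15))
6.74 17.75 ('top', np.float64(114.0), np.int64(30), 'jig', np.float64(40.37))
```

Request:
send_rows --targets '[{"offset": [0.12,-0.3,0],"spin": 0},{"offset": [0.23,-0.6,0.02],"spin": 0},{"offset": [0.35,-0.9,0.04],"spin": 0},{"offset": [0.46,-1.2,0.06],"spin": 0},{"offset": [0.58,-1.5,0.08],"spin": 0},{"offset": [0.67,-1.75,0.1],"spin": 0},{"offset": [0.78,-2.02,0.12],"spin": 0},{"offset": [0.78,-2.02,0.12],"spin": 0}]'

```text
time_s: 8.97
eef_pos: [583.6, -7.5, 77.4]
ee_rot: [-0.001, 0.565, 0.825, 0.001]
force: [-5.2, 6.7, 7.2]
grip_width: 0.582
grip_force: 46.3
```

```bash
python3 st.py; python3 m.py
```

```text
8.9667 pos xyz [583.59  -7.53  77.39] jigframe [-1.14 -8.71] F [-2.4  8.1] 7.2 M [1.82 0.52] -0.18 grip 49.5 46.3
('top', np.float64(104.8), np.int64(59), 'jig', np.float64(40.26))
-5.83 16.38 ('top', np.float64(116.2), np.int64(50), 'jig', np.float64(40.01))
-4.65 15.58 ('top', np.float64(115.6), np.int64(55), 'jig', np.float64(40.28))
```

Request:
send_rows --targets '[{"offset": [-0.08,0.2,0],"spin": 0},{"offset": [-0.16,0.4,0.02],"spin": 0},{"offset": [-0.23,0.6,0.05],"spin": 0},{"offset": [-0.31,0.8,0.08],"spin": 0},{"offset": [-0.39,1.0,0.12],"spin": 0},{"offset": [-0.47,1.21,0.15],"spin": 0},{"offset": [-0.47,1.21,0.15],"spin": 0}]'

```text
time_s: 9.65
eef_pos: [580.3, 1.3, 79.3]
ee_rot: [0.002, 0.565, 0.825, -0.001]
force: [-0.3, -9.8, 4.4]
grip_width: 0.578
grip_force: 46.1
```

```bash
python3 st.py; python3 m.py
```

```text
9.65 pos xyz [580.34   1.29  79.29] jigframe [-0.98  0.69] F [-3.8 -9. ] 4.4 M [-1.92  0.88] -0.05 grip 49.1 46.1
('top', np.float64(104.8), np.int64(59), 'jig', np.float64(40.26))
0.25 17.77 ('top', np.float64(118.6), np.int64(37), 'jig', np.float64(40.02))
1.03 17.37 ('top', np.float64(118.0), np.int64(45), 'jig', np.float64(40.05))
```

Request:
send_rows --targets '[{"offset": [0.03,-0.08,0.03],"spin": 0},{"offset": [0.06,-0.15,0.06],"spin": 0},{"offset": [0.09,-0.23,0.1],"spin": 0},{"offset": [0.11,-0.28,0.13],"spin": 0},{"offset": [0.11,-0.28,0.16],"spin": 0},{"offset": [0.11,-0.28,0.16],"spin": 0}]'

```text
time_s: 10.25
eef_pos: [580.6, 0.4, 79.5]
ee_rot: [0.0, 0.565, 0.825, 0.0]
force: [3.4, -2.4, -7.2]
grip_width: 0.583
grip_force: 44.7
```

```bash
python3 st.py; python3 m.py
```

```text
10.25 pos xyz [5.8062e+02 3.8000e-01 7.9450e+01] jigframe [-1.04 -0.26] F [ 2.2 -3.5] -7.2 M [-0.9  -0.48] -0.0 grip 49.5 44.7
('top', np.float64(104.8), np.int64(59), 'jig', np.float64(40.26))
0.94 16.49 ('top', np.float64(117.8), np.int64(49), 'jig', np.float64(40.19))
0.73 16.6 ('top', np.float64(117.8), np.int64(50), 'jig', np.float64(40.43))
```

Request:
send_rows --targets '[{"offset": [0.05,-0.12,0.0],"spin": 0},{"offset": [0.1,-0.24,0.0],"spin": 0},{"offset": [0.14,-0.36,0.02],"spin": 0},{"offset": [0.19,-0.48,0.04],"spin": 0},{"offset": [0.22,-0.56,0.06],"spin": 0},{"offset": [0.22,-0.56,0.06],"spin": 0}]'

```text
time_s: 10.85
eef_pos: [581.9, -3.7, 80.8]
ee_rot: [-0.002, 0.565, 0.825, 0.001]
force: [-2.5, 5.2, 3.4]
grip_width: 0.578
grip_force: 45.8
```

```bash
python3 st.py; python3 m.py
```

```text
10.85 pos xyz [581.93  -3.66  80.77] jigframe [-1.29 -4.5 ] F [-0.4  5.7] 3.4 M [1.46 0.12] -0.06 grip 49.1 45.8
('top', np.float64(104.8), np.int64(59), 'jig', np.float64(40.26))
-2.92 16.66 ('top', np.float64(119.3), np.int64(49), 'jig', np.float64(40.0))
-3.02 16.72 ('top', np.float64(119.7), np.int64(49), 'jig', np.float64(40.22))
```

Request:
send_rows --targets '[{"offset": [-0.05,0.13,0.02],"spin": 0},{"offset": [-0.1,0.26,0.05],"spin": 0},{"offset": [-0.15,0.39,0.08],"spin": 0},{"offset": [-0.2,0.52,0.12],"spin": 0},{"offset": [-0.25,0.65,0.16],"spin": 0},{"offset": [-0.27,0.7,0.2],"spin": 0},{"offset": [-0.27,0.7,0.2],"spin": 0}]'

```text
time_s: 11.53
eef_pos: [580.9, 0.8, 83.6]
ee_rot: [0.002, 0.565, 0.825, -0.0]
force: [1.5, -6.7, 2.3]
grip_width: 0.581
grip_force: 45.5
```

```bash
python3 st.py; python3 m.py
```

```text
11.5333 pos xyz [580.87   0.81  83.61] jigframe [-0.66  0.05] F [-1.  -6.8] 2.3 M [-1.49  0.07] -0.05 grip 49.4 45.5
('top', np.float64(104.8), np.int64(59), 'jig', np.float64(40.26))
-1.4 19.72 ('top', np.float64(122.7), np.int64(26), 'jig', np.float64(40.27))
-0.79 19.25 ('top', np.float64(122.3), np.int64(31), 'jig', np.float64(40.18))
```

Request:
send_rows --targets '[{"offset": [-0.04,0.09,0],"spin": 0},{"offset": [-0.07,0.19,0],"spin": 0},{"offset": [-0.11,0.28,0],"spin": 0},{"offset": [-0.11,0.28,0],"spin": 0},{"offset": [-0.11,0.28,0],"spin": 0}]'

```text
time_s: 12.05
eef_pos: [580.1, 3.1, 84.0]
ee_rot: [0.002, 0.565, 0.825, -0.0]
force: [2.4, -8.4, 4.4]
grip_width: 0.577
grip_force: 46.1
```

```bash
python3 st.py; python3 m.py; python3 m.py
```

```text
12.05 pos xyz [580.06   3.13  83.96] jigframe [-0.57  2.5 ] F [-0.8 -8.7] 4.4 M [-1.73  0.26] -0.03 grip 49.0 46.1
('top', np.float64(104.8), np.int64(59), 'jig', np.float64(40.26))
0.3 20.25 ('top', np.float64(122.7), np.int64(26), 'jig', np.float64(40.17))
-0.06 20.2 ('top', np.float64(122.9), np.int64(28), 'jig', np.float64(40.46))
('top', np.float64(104.8), np.int64(59), 'jig', np.float64(40.26))
0.26 20.13 ('top', np.float64(123.2), np.int64(28), 'jig', np.float64(40.06))
0.01 20.27 ('top', np.float64(123.1), np.int64(28), 'jig', np.float64(40.43))
```

Request:
send_rows --targets '[{"offset": [0,0,0],"spin": 0},{"offset": [0,0,0],"spin": 0},{"offset": [0.09,-0.23,0],"spin": 0},{"offset": [0.18,-0.47,0],"spin": 0},{"offset": [0.18,-0.47,0],"spin": 0},{"offset": [0.18,-0.47,0.1],"spin": 0},{"offset": [0.18,-0.47,0.2],"spin": 0},{"offset": [0.18,-0.47,0.2],"spin": 0}]' --squeeze 80

```text
time_s: 12.92
eef_pos: [580.5, 0.1, 84.6]
ee_rot: [-0.0, 0.565, 0.825, -0.0]
force: [0.0, -0.4, -0.6]
grip_width: 0.567
grip_force: 82.5
```

```bash
python3 st.py; python3 m.py; python3 m.py
```

```text
12.9167 pos xyz [5.8047e+02 9.0000e-02 8.4580e+01] jigframe [-1.29 -0.48] F [-0.1 -0.4] -0.6 M [0.05 0.04] 0.03 grip 48.2 82.5
('top', np.float64(104.8), np.int64(59), 'jig', np.float64(40.26))
-0.39 17.73 ('top', np.float64(123.5), np.int64(34), 'jig', np.float64(40.14))
-0.45 18.14 ('top', np.float64(122.8), np.int64(39), 'jig', np.float64(40.45))
('top', np.float64(104.8), np.int64(59), 'jig', np.float64(40.26))
-1.19 18.5 ('top', np.float64(123.2), np.int64(34), 'jig', np.float64(40.19))
-1.08 18.29 ('top', np.float64(123.2), np.int64(32), 'jig', np.float64(40.37))
```

Request:
send_rows --targets '[{"offset": [0,0,0],"spin": 0},{"offset": [0,0,0],"spin": 0},{"offset": [-0.08,0.2,-0.1],"spin": 0},{"offset": [-0.15,0.4,-0.1],"spin": 0},{"offset": [-0.22,0.57,-0.1],"spin": 0},{"offset": [-0.24,0.62,-0.1],"spin": 0},{"offset": [-0.24,0.62,-0.1],"spin": 0},{"offset": [-0.24,0.62,-0.1],"spin": 0}]' --squeeze 40

```text
time_s: 13.78
eef_pos: [579.4, 3.8, 84.2]
ee_rot: [0.003, 0.565, 0.825, -0.001]
force: [1.2, -10.5, 1.6]
grip_width: 0.571
grip_force: 82.4
```

```bash
python3 st.py; python3 m.py; python3 m.py
```

```text
13.7833 pos xyz [579.36   3.82  84.22] jigframe [-0.98  3.4 ] F [ -2.7 -10.2] 1.6 M [-2.47  0.57] -0.05 grip 48.6 82.4
('top', np.float64(104.8), np.int64(59), 'jig', np.float64(40.26))
0.5 20.79 ('top', np.float64(123.5), np.int64(27), 'jig', np.float64(40.43))
0.24 20.83 ('top', np.float64(122.7), np.int64(28), 'jig', np.float64(40.15))
('top', np.float64(104.8), np.int64(59), 'jig', np.float64(40.26))
0.48 20.74 ('top', np.float64(123.1), np.int64(27), 'jig', np.float64(40.02))
0.47 20.63 ('top', np.float64(123.1), np.int64(26), 'jig', np.float64(40.37))
```

Request:
send_rows --targets '[{"offset": [-0.05,0.13,0],"spin": 0},{"offset": [-0.05,0.13,0],"spin": 0},{"offset": [-0.05,0.13,0],"spin": 0},{"offset": [0.08,-0.21,0],"spin": 0},{"offset": [0.24,-0.62,0],"spin": 0},{"offset": [0.24,-0.62,0.1],"spin": 0},{"offset": [0.24,-0.62,0.2],"spin": 0},{"offset": [0.24,-0.62,0.2],"spin": 0}]' --squeeze 80

```text
time_s: 14.65
eef_pos: [580.5, 0.3, 85.5]
ee_rot: [-0.0, 0.565, 0.825, 0.0]
force: [0.1, -0.4, -1.1]
grip_width: 0.577
grip_force: 82.5
```

```bash
python3 st.py; python3 m.py; python3 m.py
```

```text
14.65 pos xyz [5.8055e+02 2.7000e-01 8.5490e+01] jigframe [-1.15 -0.33] F [-0.1 -0.5] -1.1 M [ 0.06 -0.03] -0.02 grip 49.1 82.5
('top', np.float64(104.8), np.int64(59), 'jig', np.float64(40.26))
-1.08 18.45 ('top', np.float64(124.4), np.int64(35), 'jig', np.float64(40.23))
-1.45 18.67 ('top', np.float64(124.1), np.int64(32), 'jig', np.float64(40.25))
('top', np.float64(104.8), np.int64(59), 'jig', np.float64(40.26))
0.03 17.59 ('top', np.float64(123.4), np.int64(46), 'jig', np.float64(39.92))
-0.26 17.83 ('top', np.float64(124.0), np.int64(38), 'jig', np.float64(40.18))
```

Request:
send_rows --targets '[{"offset": [0,0,0.4],"spin": 0},{"offset": [0,0,1.0],"spin": 0},{"offset": [0,0,1.7],"spin": 0},{"offset": [0,0,2.4],"spin": 0},{"offset": [0,0,3.1],"spin": 0},{"offset": [0,0,3.7],"spin": 0},{"offset": [0,0,4.1],"spin": 0},{"offset": [0,0,4.15],"spin": 0}]'

```text
time_s: 15.52
eef_pos: [581.1, -0.2, 128.1]
ee_rot: [0.001, 0.565, 0.825, 0.0]
force: [0.1, 0.3, -0.2]
grip_width: 0.574
grip_force: 82.5
```

Request:
send_rows --targets '[{"offset": [0,0,0],"spin": 0},{"offset": [0,0,0],"spin": 0},{"offset": [0,0,0],"spin": 0},{"offset": [0,0,0],"spin": 0}]'

```text
time_s: 15.85
eef_pos: [580.5, -0.1, 126.6]
ee_rot: [-0.0, 0.565, 0.825, -0.0]
force: [0.0, -0.4, -1.5]
grip_width: 0.569
grip_force: 82.5
```

```bash
python3 st.py
python3 - <<'E'
from h import *
L=[];Z=[]
for i in range(6):
    a,d=ctrl.capture("scene"); l=lean(d,zr=(90,135)); L.append((l[2],l[4],l[6]))
    P=cloud("scene",d); an=np.radians(21.2); j=(P[...,:2]-[581.5,1])@np.array([[np.cos(an),np.sin(an)],[-np.sin(an),np.cos(an)]]).T; z=P[...,2]
    t=(abs(j[...,0])<14)&(abs(j[...,1]-4.5)<9)&(z>150)&(z<180); Z.append(np.median(z[t]))
    f=(abs(j[...,0])<12)&(abs(j[...,1])<24)&(z>55)&(z<100); Z.append(z[f].min())
L=np.array(L); print(L.mean(0),L.std(0),np.round(Z,1),l[0])
cv2.imwrite("pics/s4.png",cv2.resize(a[170:290,190:310],(600,600),interpolation=2)[:,:,::-1])
E
```

```text
15.85 pos xyz [ 5.8054e+02 -6.0000e-02  1.2663e+02] jigframe [-1.28 -0.64] F [-0.1 -0.3] -1.5 M [ 0.02 -0.04] 0.01 grip 48.4 82.5
[-7.81666667e-01  1.84216667e+01  4.16666667e-03] [0.38246641 0.52492592 0.00982203] [165.3  79.4 165.3  80.7 164.4  79.1 165.2  78.7 165.   78.7 165.1  80.2] 103
```

View pics/s4.png

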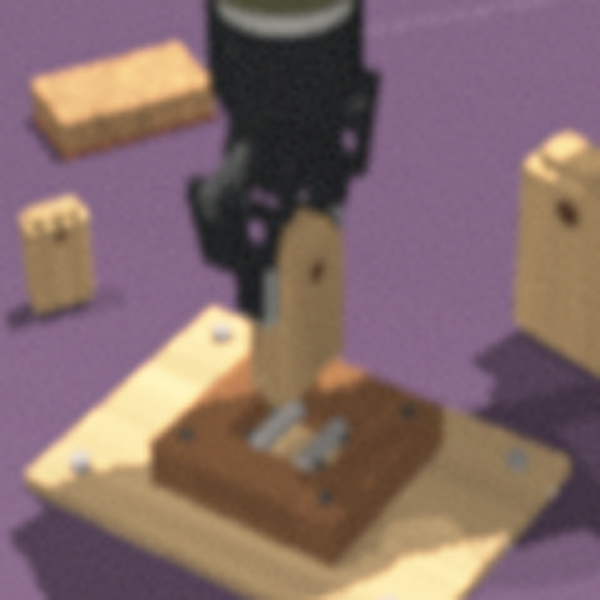

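The block is clear above the socket and upright (lean about 0.8°). Its foot is about 30 mm above the mouth, the jig is down and the bystanders in view look untouched.

```bash
python3 -c "
from rig import ctrl
print(ctrl.finish_job())"
```

```text
the job is handed in; nothing more can be done
None
```

The job is handed in: the middle-sized stop block was rocked free with three full swings of about 5–7° each way while the jig stayed down. It is held about 0.8° off upright over its socket, foot about 30 mm clear, at about 16 of the 51 s; I gripped it across its 50 mm width, not the 26 mm thickness you asked for, because the moves could not tilt the tool.

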